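# Turn the stiff divider over in the station binder

### The arm

A 7-joint arm with a two-finger parallel gripper is mounted at the origin on the work surface. World frame = base frame: x ahead of the robot, y to its left, z up, the work surface at z = 0. Lengths are in m, angles in rad, forces in N, time in s.
With the tool pointing down it reaches from about 0.425 to 0.875 m from the base axis. Payload 4.7 kg.
Tool frame: the origin (TCP) lies at the very end of the fingers, on their centre line; the grasp point (between the pads) lies 19 mm behind it; z points along the fingers, y is the direction in which the jaws open and shut (so a half turn about z gives the same grasp; the last joint's range is limited). The gripper opens to 87 mm and grips with 3 to 60 N. Pads are 19 mm wide; open, the fingers measure 117 mm over their backs; the gripper's body (75 mm by 190 mm) begins 51 mm behind the grasp point.
Start: joints at [-1.273, 0.321, -0.07, 1.45, 0.023, 1.371, -0.057], TCP at [0.182, 0.624, 0.223] pointing down, gripper open.
Joint ranges: [-2.86, 2.86], [-0.3, 2.09], [-1.38, 1.24], [0.06, 2.45], [-1.56, 4.7], [0.09, 2.05], [-2.69, 2.69]. Speed limits (rad/s): [2.57, 2.57, 3.14, 3.14, 3.14, 3.14, 3.14].

### API

Orientations are given as a unit quaternion [w, x, y, z].
In Python, from bench import r gives the robot as it stands. Calls block until the motion is done:
- r.move_to(position, orientation): joint-space move of the TCP to a pose.
- r.move_straight(position, ori=None, max_speed=0.15): straight line of the TCP; ori=None keeps the orientation; max_speed is the mean speed in m/s.
- r.movej(angles): joint-space move.
- r.move_gripper(opening): opening from 0.0 (shut) to 1.0 (fully open); the grip force is fixed at half the most; returns when the fingers have stopped.
- r.hold(seconds).
- r.solve_ik(position, orientation): joint angles nearest the present ones, or None.
- r.sense(): the state.
- r.read_camera(name): name is "side" or "top" or "wrist"; returns the picture (384x512x3 uint8, red, green, blue); there is no depth.
- r.get_calibration(name): a dict with "fx", "fy", "cx", "cy" (pixels), "extrinsics" (4x4, takes a point from camera to world coordinates); the wrist camera has in their place "mount" (4x4, takes a point from camera to tool coordinates, whose origin is the TCP and whose axes are the flange's). Camera axes: x right, y up, looking along -z (the intrinsics and any distortion apply to the point x, -y, -z); pixel columns grow to the right and rows downward; lengths in m; the calibration is good to about 2 mm. A picture is of the moment at which its call begins: read the wrist's pose just before it. get_calibration takes no time and is no camera call.
A pose or a line that the arm cannot do raises r.PlanningError and nothing moves.
- r.hand_in(): hands the job in, once; it reports no verdict.
The state is a dict: "time_s": time; "qpos": joint angles; "joint_vel": joint speeds; "joint_efforts": joint torques, N m; "eef_pos": TCP position; "orientation": TCP orientation; "force": force on the tool from outside, world axes, zero at the start; "wrist_torque": the same for the moment, N m; "grip_width": opening from 0.0 (shut) to 1.0 (fully open).
Only numpy, scipy, OpenCV 4.12 (cv2) and the standard library are available. Lean on these libraries where they do the work, as an engineer would, in place of code of your own. Each camera call takes 0.05 s, during which the arm holds its last target.

### The job

The station binder lies open on the tiled shelf, and its stiff yellow divider lies on the right-hand page, hiding the band chart. Push the divider up and over the rings with your fingers, gently and without flinging it, and press it down until it lies flat on the left-hand page and the chart shows. Do not pinch the divider, leave the binder where it lies without lifting or dragging it, and leave the capacitor, crystal holder, spanner and copper bar undisturbed.

Things in the scene. Friction and masses are not known exactly. Their poses are not given: they have to be found in the camera images.
- binder: Dark blue-green A5 ring binder lying open, loose, 1.1 kg, 226 mm along the spine (its x, roughly away from the robot) by 344 mm across (y, to the left; z up). Origin: centre of its underside. Fixed page blocks on both covers, |y| 22 to 166 mm, tops 33 mm above the shelf. Three steel rings at x = -70, 0, 70 mm, radius 29 mm round the turning axis, top 66 mm above the shelf.
- ring_centre (a point): Mid point of the divider's turning axis, 35 mm above the binder's underside, over its origin; the axis runs along the binder's x. Its own axes are those of the binder.
- divider (a joint): Turn of the rigid yellow divider, rad: 0 flat on the right-hand page (binder -y), pi/2 upright, 3.14 flat on the left-hand page. Board 4 mm thick, 214 mm along the spine, 16 to 172 mm from the axis, mid plane through the axis, about 80 g. Tight on its rings: it stays at any angle where it is left; about 1 N at the tab moves it. Starts at 0 to 0.15.
- tab (a point): Centre of the divider's index tab, mid-way along its free edge, 179 mm from the turning axis. Tab 60 mm along the spine, 4 mm thick; its outer edge is 187 mm from the axis, 15 mm past the cover. With the divider flat, its underside is 33 mm above the tiles with nothing below, so a tilted fingertip gets under its edge.
- divider_front: Front sheet of the divider, the upper 2 mm of its 4 mm (facing up at the start), same outline as the divider. Origin on the turning axis; at joint 0 its axes are those of the binder; the board lies toward its own -y.
- divider_back: Back sheet of the divider, the lower 2 mm of its 4 mm (facing down at the start, up at the end), glued to the front sheet. Same origin and axes as divider_front. Touching both sheets at once with more than 1 N each counts as pinching.
- mica_capacitor: Brown moulded capacitor block, 42 x 56 x 41 mm high over its two brass terminals, loose, just beyond the binder's far end; origin at the centre of its underside.
- crystal_holder: Small silver crystal can, 13 x 24 x 35 mm high over its two pins, loose, just beyond the binder's far end; origin at the centre of its underside.
- spanner: Steel spanner 130 mm long, lying loose along its own x axis just beyond the binder's far end, across the spine direction; origin at its underside.
- ground_bar: Heavy copper grounding bar, 250 mm along its x, 38 mm wide, on two insulator feet, 45 mm high with its bolts, loose, to the left of the binder; origin at the centre of its underside.

How it is judged:
On the way:
1. the divider is pushed up past upright, over the rings (value of joint divider above 1.7 rad), for 0.1 s.
At the end, for the whole second after the job is handed in: The divider lies at rest flat on the left-hand page (within 0.06 rad, about 11 mm at the tab), the binder lies flat within 30 mm of where it was, and the capacitor, crystal holder, spanner and copper bar are within 20 mm of where they were (value of joint divider above 3.08 rad and velocity of joint divider between -0.05 and 0.05 rad/s and distance of binder from where it was at the start of the episode below 0.03 m and angle between binder's own z axis and vertical below 0.03 rad and linear speed of binder below 0.01 m/s and distance of each of mica_capacitor, crystal_holder, spanner, ground_bar from where it was at the start of the episode below 0.02 m); the robot touches nothing.
It fails at once if the divider is pinched: both of its faces are pressed by the fingers at once (over 1 N each) (contact force between the fingers and divider_front above 1 N and contact force between the fingers and divider_back above 1 N).
It fails at once if the divider is flung: it turns faster than 6 rad/s (velocity of joint divider above 6 rad/s or velocity of joint divider below -6 rad/s).
It fails at once if the binder is lifted (10 mm), tipped (0.1 rad) or dragged (30 mm) (height (world z) of binder above 0.01 m or angle between binder's own z axis and vertical above 0.1 rad or distance of binder from where it was at the start of the episode above 0.03 m).
It fails at once if a bystander is moved more than 20 mm (distance of any of mica_capacitor, crystal_holder, spanner, ground_bar from where it was at the start of the episode above 0.02 m).
It also fails if it takes over 48 s, if anything falls off the work surface, if the arm or the gripper's body presses on something with over 40 N, if the wrist force passes 120 N, or if a joint passes its speed limit or range.

## Working session

There is one attempt and no reset: what is moved stays moved. The work goes in short steps, each a Python script; the robot and the scene stay as the last script left them, time stands still between calls to the robot, and variables do not carry over. Pictures are saved under pics/ and viewed, and the job is handed in when it is done.

```bash
ls; mkdir -p pics; python3 - <<'E'
from bench import r
import cv2
for n in ["side","top"]:
    c=r.get_calibration(n); print(n,c)
    cv2.imwrite(f"pics/{n}0.png",r.read_camera(n)[:,:,::-1])
print(r.get_calibration("wrist"))
s=r.sense(); print(s)
cv2.imwrite("pics/wrist0.png",r.read_camera("wrist")[:,:,::-1])
E
```

```text
pics
side {'fx': 424.6383809663054, 'fy': 424.6383809663054, 'cx': 248.87451830142717, 'cy': 185.85663525696637, 'extrinsics': array([[-0.96147514,  0.19708808, -0.19162942,  0.43785214],
       [-0.27468485, -0.66177515,  0.69756855,  0.80732629],
       [ 0.01066686,  0.72333252,  0.69041747,  0.69423131],
       [ 0.        ,  0.        ,  0.        ,  1.        ]])}
top {'fx': 404.0653651722183, 'fy': 404.0653651722183, 'cx': 258.285276393927, 'cy': 187.67993534836674, 'extrinsics': array([[ 0.02232813,  0.99181025, -0.12575326,  0.46385784],
       [-0.99964319,  0.02030384, -0.01735633,  0.12220379],
       [-0.01466091,  0.12609592,  0.99190971,  1.13917008],
       [ 0.        ,  0.        ,  0.        ,  1.        ]])}
{'fx': 279.1909683796528, 'fy': 279.1909683796528, 'cx': 252.68776605004112, 'cy': 192.39453953787003, 'mount': array([[-1.15960737e-04,  9.67421068e-01,  2.53172795e-01,
         6.80046574e-02],
       [ 9.99999800e-01,  2.69479213e-04, -5.71701055e-04,
        -9.77429240e-04],
       [-6.21300450e-04,  2.53172678e-01, -9.67420906e-01,
        -1.62257661e-01],
       [ 0.00000000e+00,  0.00000000e+00,  0.00000000e+00,
         1.00000000e+00]])}
{'time_s': 0.1, 'qpos': array([-1.27289725,  0.32172555, -0.07008078,  1.45153652,  0.02259442,
        1.37080246, -0.05691724]), 'joint_vel': array([-0.00021034, -0.00184209, -0.0012518 , -0.00192962, -0.00141296,
        0.00033701,  0.00020919]), 'joint_efforts': array([ 7.14201724e-05, -4.92564726e+01, -4.05571125e-01, -3.13402212e+01,
       -6.42496976e-02,  3.93968972e-02,  6.34913476e-05]), 'eef_pos': array([0.18191312, 0.62351604, 0.22159427]), 'orientation': array([-7.50588726e-05,  1.41421095e-01,  9.89949172e-01, -8.39263978e-04]), 'force': array([ 0.49789833,  0.14646546, -0.99410958]), 'wrist_torque': array([ 0.04826888, -0.0066164 , -0.0106605 ]), 'grip_width': 1.00256085108146}
```

View pics/top0.png

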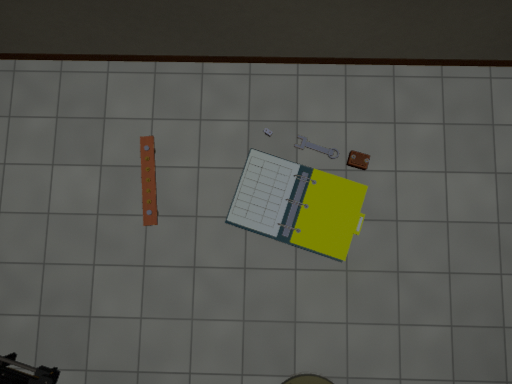

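View pics/side0.png

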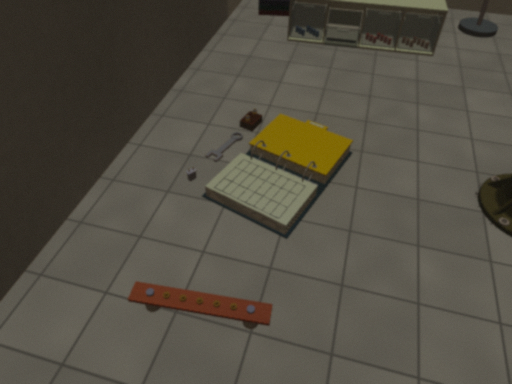

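View pics/wrist0.png

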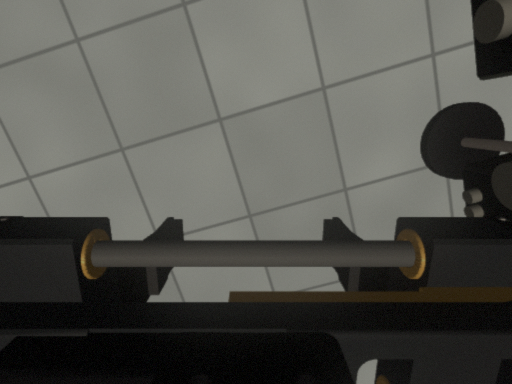

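The top view shows the binder centred near (297,205). The yellow divider is to its right at (330,213) and the pale tab at (358,222). The capacitor is at (358,160), the spanner (317,148), the crystal (268,132) and the copper bar (149,181). Next I'll measure.

```bash
cat > h.py <<'E'
import numpy as np, cv2
from bench import r
def ray(name,uv):
    c=r.get_calibration(name);E=c["extrinsics"]
    d=np.array([(uv[0]-c["cx"])/c["fx"],-(uv[1]-c["cy"])/c["fy"],-1.])
    return E[:3,3],E[:3,:3]@d
def cast(name,uv,z):
    o,d=ray(name,uv);return o+d*(z-o[2])/d[2]
def proj(name,p):
    c=r.get_calibration(name);E=c["extrinsics"]
    q=E[:3,:3].T@(np.asarray(p)-E[:3,3])
    return np.array([c["cx"]+c["fx"]*q[0]/-q[2],c["cy"]-c["fy"]*q[1]/-q[2]])
def tri(uvt,uvs):
    A=[];b=[]
    for n,uv in(("top",uvt),("side",uvs)):
        o,d=ray(n,uv);d=d/np.linalg.norm(d);P=np.eye(3)-np.outer(d,d);A.append(P);b.append(P@o)
    return np.linalg.lstsq(np.vstack(A),np.hstack(b),rcond=None)[0]
E
python3 - <<'E'
from h import *
for n,roi in (("top",(215,115,180,160)),("side",(170,90,200,150))):
    im=cv2.imread(f"pics/{n}0.png")
    x,y,w,h=roi
    cv2.imwrite(f"pics/{n}0z.png",cv2.resize(im[y:y+h,x:x+w],None,fx=4,fy=4,interpolation=cv2.INTER_CUBIC))
    hsv=cv2.cvtColor(im,cv2.COLOR_BGR2HSV)
    m=cv2.inRange(hsv,(18,200,100),(35,255,255))
    cs,_=cv2.findContours(m,cv2.RETR_EXTERNAL,cv2.CHAIN_APPROX_NONE)
    cs=max(cs,key=cv2.contourArea)
    print(n,cv2.contourArea(cs),cv2.boxPoints(cv2.minAreaRect(cs)).round(1).tolist(), cv2.approxPolyDP(cs,5,True)[:,0].tolist())
E
```

```text
top 4240.5 [[289.1000061035156, 241.6999969482422], [313.6000061035156, 168.1999969482422], [373.0, 188.0], [348.5, 261.5]] [[314, 169], [317, 183], [309, 182], [303, 200], [309, 207], [302, 205], [295, 225], [301, 231], [294, 230], [290, 241], [344, 259], [351, 235], [358, 233], [366, 186]]
side 2917.0 [[250.5, 143.3000030517578], [267.29998779296875, 102.9000015258789], [352.1000061035156, 138.3000030517578], [335.29998779296875, 178.60000610351562]] [[251, 143], [262, 139], [267, 146], [257, 146], [277, 154], [286, 149], [292, 155], [284, 157], [305, 166], [313, 160], [317, 167], [309, 167], [325, 174], [351, 141], [279, 115]]
```

View pics/top0z.png

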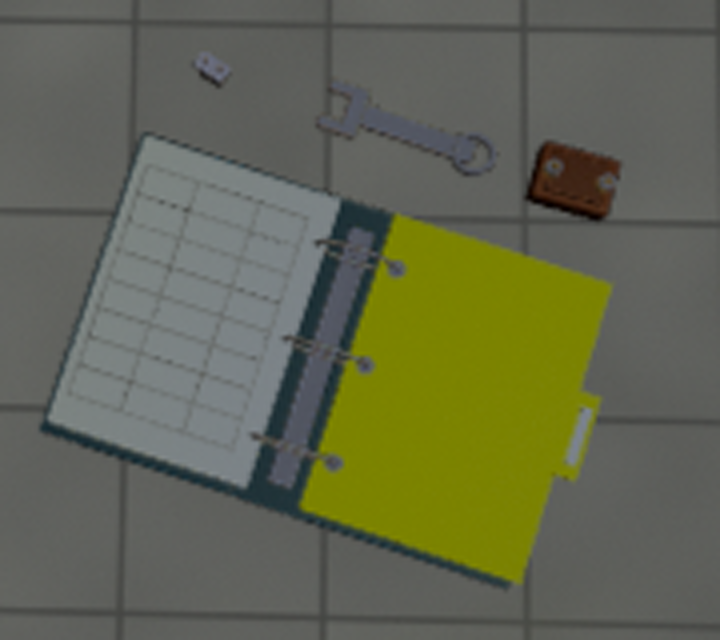

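View pics/side0z.png

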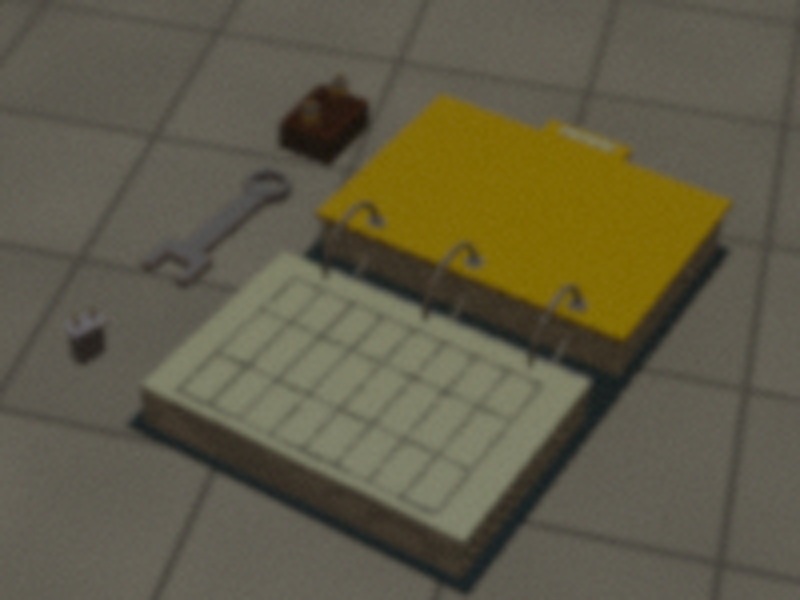

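```bash
python3 - <<'E'
from h import *
np.set_printoptions(precision=4,suppress=True)
T=lambda u,v:(215+(u+.5)/4-.5,115+(v+.5)/4-.5)
S=lambda u,v:(170+(u+.5)/4-.5,90+(v+.5)/4-.5)
pg=dict(fl=((147,137),(283,253)),fi=((340,198),None),nl=((50,425),(145,385)),ni=((248,488),(467,540)))
for k,(t,s) in pg.items():
    print("page",k,cast("top",T(*t),.033),cast("side",S(*s),.033) if s else "")
dv=dict(fi=((393,213),(316,213)),fo=((612,285),(440,95)),no=((520,585),(733,203)),ni=((300,508),(627,338)),tf=((601,397),(548,120)),tn=((577,478),(630,147)))
for k,(t,s) in dv.items():print("div",k,tri(T(*t),S(*s)),cast("top",T(*t),.037),cast("side",S(*s),.037))
# objects
print("cryst",cast("top",T(212,68),.035)); 
for u in ((345,108),(478,152)): print("sp",cast("top",T(*u),.005))
for u in ((545,140),(620,160),(608,220),(527,200)): print("cap",cast("top",T(*u),.03))
for u in ((141,137),(154,137),(145,226),(158,224)): print("bar",cast("top",u,.03))
E
```

```text
page fl [0.713  0.1633 0.033 ] [0.6736 0.0325 0.033 ]
page fi [0.6724 0.0283 0.033 ] 
page nl [0.5109 0.2247 0.033 ] [0.7142 0.1669 0.033 ]
page ni [0.4711 0.0888 0.033 ] [0.5155 0.2285 0.033 ]
div fi [ 0.6631 -0.008   0.0358] [ 0.6618 -0.008   0.037 ] [ 0.6638 -0.0066  0.037 ]
div fo [ 0.6168 -0.1581  0.0359] [ 0.6147 -0.158   0.037 ] [ 0.6185 -0.1566  0.037 ]
div no [ 0.412  -0.0945  0.0357] [ 0.4107 -0.0943  0.037 ] [ 0.4134 -0.0926  0.037 ]
div ni [0.4588 0.0535 0.0364] [0.4585 0.0536 0.037 ] [0.4591 0.0542 0.037 ]
div tf [ 0.5401 -0.1497  0.0364] [ 0.5378 -0.1497  0.037 ] [ 0.5424 -0.1488  0.037 ]
div tn [ 0.4838 -0.1327  0.0379] [ 0.4827 -0.133   0.037 ] [ 0.4849 -0.134   0.037 ]
cryst [0.7628 0.1189 0.035 ]
sp [0.7432 0.0229 0.005 ]
sp [ 0.7129 -0.0721  0.005 ]
cap [ 0.7168 -0.1144  0.03  ]
cap [ 0.7036 -0.1664  0.03  ]
cap [ 0.6611 -0.1576  0.03  ]
cap [ 0.674  -0.1017  0.03  ]
bar [0.742  0.4761 0.03  ]
bar [0.7426 0.4392 0.03  ]
bar [0.4921 0.4503 0.03  ]
bar [0.4983 0.4147 0.03  ]
```

Both views agree. The binder origin is at about (0.5655, 0.038), yaw about -16.8°, and the divider is almost flat (z about 0.036). The tab's outer edge mid point is at about (0.512, -0.141). Next I'll plan the finger path, keeping the closed fingers 50° off vertical under the tab edge and turning them to vertical at the end, and check that it can be reached.

```bash
cat > plan.py <<'E'
from h import *
from scipy.spatial.transform import Rotation as R
O=np.array([0.5655,0.038,0.]); yaw=np.arctan2(-.0615,.2043)
xb=np.array([np.cos(yaw),np.sin(yaw),0]); yb=np.array([-np.sin(yaw),np.cos(yaw),0]); zb=np.array([0,0,1.])
W=lambda y,z,x=-0.008: O+xb*x+yb*y+zb*z
A0=np.radians(50)
def ori(a,s):
    d=yb*np.sin(a)-zb*np.cos(a); y=s*xb; x=np.cross(y,d)
    q=R.from_matrix(np.c_[x,y,d]).as_quat(); return np.r_[q[3],q[:3]]
def tcp(th,off=0.,t=.012,rho=None):
    """TCP touching the back face at divider angle th; off = clearance along finger normal"""
    a=A0 if th<np.pi-A0 else np.pi-th
    d=np.array([np.sin(a),-np.cos(a)]); n=np.array([np.cos(a),np.sin(a)])
    u=np.array([-np.cos(th),np.sin(th)]); b=np.array([-np.sin(th),-np.cos(th)])
    ax=np.array([0,.035])
    if a+th<np.pi/2: p=ax+.187*u+.002*b-(.0095+off)*n+t*d
    else:
        rr=.175-.02*np.clip((th-(np.pi/2-A0))/1.5,0,1)
        p=ax+rr*u+.002*b
        w=np.clip((th-(np.pi-A0))/.4,0,1)   # corner contact -> end face centred
        p=p-.0095*n*(1-w)
        p=p+off*b
    return W(*p),a
E
python3 - <<'E'
from plan import *
np.set_printoptions(precision=3,suppress=True)
T0,a=tcp(0.02,off=.004)
d=yb*np.sin(A0)-zb*np.cos(A0)
for s in (1,-1):
    print("s",s)
    L=[("pre",T0-.09*d,A0),("in",T0,A0)]+[(round(x,2),*tcp(x)) for x in np.linspace(0,np.pi,10)]
    for k,p,a in L:
        q=r.solve_ik(p,ori(a,s)); print(k,p,round(a,2),q)
E
```

```text
s 1
pre [ 0.484 -0.204  0.077] 0.87 [ 0.04   0.838  1.063  1.79  -1.189  1.857  1.181]
in [ 0.504 -0.138  0.019] 0.87 [ 0.029  0.777  0.872  1.885 -1.201  1.649  1.156]
0.0 [ 0.505 -0.136  0.018] 0.87 [ 0.025  0.776  0.872  1.888 -1.204  1.646  1.155]
0.35 [ 0.508 -0.126  0.082] 0.87 [-0.125  0.748  1.064  1.893 -1.219  1.765  1.096]
0.7 [ 0.517 -0.095  0.139] 0.87 [-0.202  0.585  1.067  1.902 -1.148  1.72   0.957]
1.05 [ 0.531 -0.049  0.174] 0.87 [-0.413  0.573  1.23   1.924 -1.201  1.754  0.874]
1.4 [0.547 0.005 0.191] 0.87 [-0.328  0.318  0.917  1.944 -1.068  1.506  0.682]
1.75 [0.564 0.059 0.187] 0.87 [-0.527  0.337  1.026  1.972 -1.143  1.464  0.645]
2.09 [0.578 0.108 0.164] 0.87 [-0.677  0.419  1.108  1.999 -1.257  1.446  0.657]
2.44 [0.591 0.149 0.133] 0.7 [-0.687  0.314  0.898  1.972 -1.064  1.171  0.437]
2.79 [0.6   0.179 0.09 ] 0.35 [-0.632  0.301  0.559  1.856 -0.591  0.972 -0.071]
3.14 [0.603 0.189 0.037] 0.0 [-0.722  0.46   0.473  1.711 -0.239  1.028 -0.46 ]
s -1
pre [ 0.484 -0.204  0.077] 0.87 [ 0.04   0.838  1.063  1.79  -1.189  1.857 -1.96 ]
in [ 0.504 -0.138  0.019] 
[... 172 characters left out ...]
[-0.125  0.748  1.064  1.893 -1.219  1.765 -2.045]
0.7 [ 0.517 -0.095  0.139] 0.87 [-0.202  0.585  1.067  1.902 -1.148  1.72  -2.185]
1.05 [ 0.531 -0.049  0.174] 0.87 [-0.315  0.46   1.068  1.922 -1.118  1.65  -2.317]
1.4 [0.547 0.005 0.191] 0.87 [-0.441  0.378  1.068  1.947 -1.119  1.565 -2.426]
1.75 [0.564 0.059 0.187] 0.87 [-0.558  0.356  1.068  1.973 -1.158  1.482 -2.487]
2.09 [0.578 0.108 0.164] 0.87 [-0.649  0.398  1.069  1.998 -1.24   1.425 -2.493]
2.44 [0.591 0.149 0.133] 0.7 [-0.817  0.381  1.069  1.975 -1.133  1.237 -2.664]
2.79 [0.6   0.179 0.09 ] 0.35 [ 0.787  0.559 -1.173  1.808  0.277  0.911  2.426]
3.14 [0.603 0.189 0.037] 0.0 [-0.471  0.43   0.155  1.701 -0.076  1.017  2.56 ]
```

```bash
python3 - <<'E'
from plan import *
np.set_printoptions(precision=3,suppress=True)
T0,a=tcp(0.02,off=.004)
d=yb*np.sin(A0)-zb*np.cos(A0)
pre=T0-.09*d
r.move_gripper(0.0)
for dz in (.2,.15,.1):
    try:
        r.move_to(pre+[0,0,dz],ori(A0,1)); break
    except r.PlanningError as e: print(dz,e)
s=r.sense();print(s["time_s"],s["eef_pos"],s["qpos"],s["grip_width"],pre)
r.move_straight(pre,ori(A0,1),max_speed=.12)
s=r.sense();print(s["time_s"],s["eef_pos"],s["qpos"],s["force"])
for n in("side","top","wrist"): cv2.imwrite(f"pics/{n}1.png",r.read_camera(n)[:,:,::-1])
a=cv2.imread("pics/side1.png");b=cv2.imread("pics/top1.png")
cv2.imwrite("pics/c1.png",np.hstack([cv2.resize(a[60:260,150:350],(400,400)),cv2.resize(b[100:300,215:415],(400,400))]))
E
```

```text
4.8083 [ 0.485 -0.203  0.276] [ 0.33   0.348  0.609  1.642 -0.861  1.811  0.734] 0.00851133320096143 [ 0.484 -0.204  0.077]
6.625 [ 0.485 -0.205  0.077] [ 0.383  0.593  0.556  1.778 -0.941  1.596  1.019] [0.013 0.144 1.039]
```

View pics/c1.png

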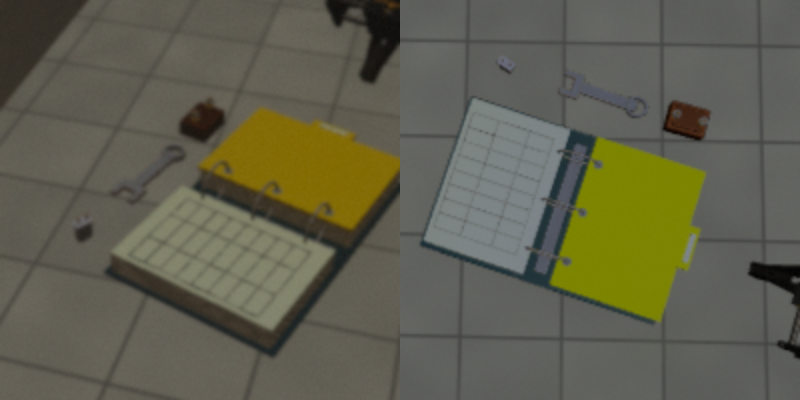

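View pics/wrist1.png

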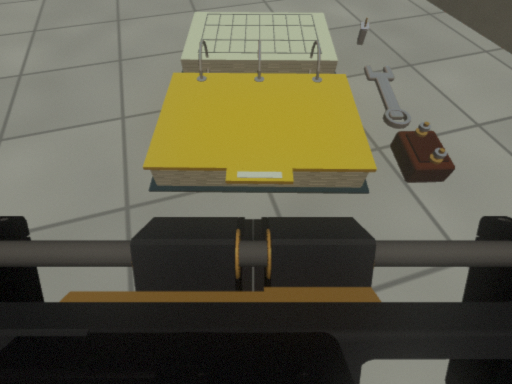

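The wrist view shows the tab centred at (260,175), in line with the closed fingers at column 255. The side and top views show the scene undisturbed. Next I'll slide under the tab and start the lift.

```bash
python3 - <<'E'
from plan import *
np.set_printoptions(precision=3,suppress=True)
T0,a=tcp(0.02,off=.004)
r.move_straight(T0,ori(A0,1),max_speed=.08)
s=r.sense();print(s["time_s"],s["eef_pos"],s["qpos"],s["force"])
for th in (.12,.25):
    p,a=tcp(th); r.move_straight(p,ori(a,1),max_speed=.06)
    s=r.sense();print(th,s["time_s"],s["eef_pos"]-p,s["force"])
for n in("side","top","wrist"): cv2.imwrite(f"pics/{n}2.png",r.read_camera(n)[:,:,::-1])
a=cv2.imread("pics/side2.png");b=cv2.imread("pics/wrist2.png")
cv2.imwrite("pics/c2.png",np.hstack([cv2.resize(a[60:260,200:400],(400,400)),cv2.resize(b,(400,300),interpolation=cv2.INTER_AREA)[:, :] if 0 else cv2.resize(b[:, 56:440],(400,400))]))
E
```

```text
8.05 [ 0.504 -0.139  0.019] [ 0.312  0.624  0.501  1.875 -1.02   1.457  1.049] [0.322 0.895 0.249]
0.12 8.5667 [0.    0.    0.001] [ 0.001 -0.785 -0.496]
0.25 9.125 [0.    0.    0.001] [0.916 0.707 0.521]
```

View pics/c2.png

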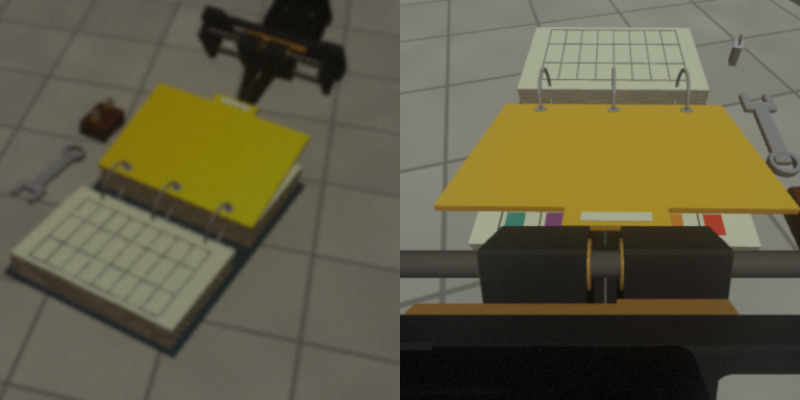

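The divider is lifting: in the wrist view the chart colours show under it and the fingers sit behind the tab. I'll carry on.

```bash
python3 - <<'E'
from plan import *
np.set_printoptions(precision=3,suppress=True)
for th in (.45,.65,.9,1.15):
    p,a=tcp(th); r.move_straight(p,ori(a,1),max_speed=.08)
    s=r.sense();print(th,s["time_s"],s["eef_pos"]-p,s["force"])
for n in("side","top","wrist"): cv2.imwrite(f"pics/{n}3.png",r.read_camera(n)[:,:,::-1])
a=cv2.imread("pics/side3.png");b=cv2.imread("pics/top3.png")
cv2.imwrite("pics/c3.png",np.hstack([cv2.resize(a[60:260,180:380],(400,400)),cv2.resize(b[100:300,215:415],(400,400))]))
E
```

```text
0.45 9.8917 [0.    0.    0.001] [-0.777  0.661  0.168]
0.65 10.5083 [0. 0. 0.] [ 0.342 -0.367  0.744]
0.9 11.2083 [0. 0. 0.] [0.688 0.461 0.214]
1.15 11.8917 [-0.  0.  0.] [ 0.35  -0.43   0.995]
```

View pics/c3.png

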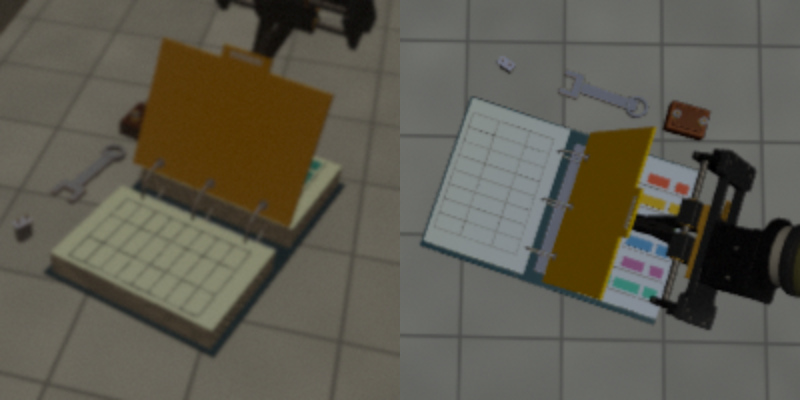

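The divider stands at about 1.15 rad, pushed from behind, and the binder hasn't moved. I'll continue over the top.

```bash
python3 - <<'E'
from plan import *
np.set_printoptions(precision=3,suppress=True)
for th in (1.4,1.65,1.9,2.15,2.27,2.45,2.65,2.85):
    p,a=tcp(th); r.move_straight(p,ori(a,1),max_speed=.08)
    s=r.sense();print(th,s["time_s"],s["eef_pos"]-p,s["force"])
for n in("side","top","wrist"): cv2.imwrite(f"pics/{n}4.png",r.read_camera(n)[:,:,::-1])
a=cv2.imread("pics/side4.png");b=cv2.imread("pics/top4.png")
cv2.imwrite("pics/c4.png",np.hstack([cv2.resize(a[60:260,180:380],(400,400)),cv2.resize(b[100:300,215:415],(400,400))]))
E
```

```text
1.4 12.7167 [-0.  0.  0.] [ 0.2   -0.576 -0.331]
1.65 13.375 [-0.  0. -0.] [-0.035 -0.032  0.116]
1.9 14.025 [-0.  0. -0.] [ 0.277 -0.431  0.31 ]
2.15 14.6667 [-0.  0. -0.] [ 0.698 -0.148  0.03 ]
2.27 15.05 [-0.     0.001 -0.001] [-0.114 -0.977  0.182]
2.45 15.5333 [-0. -0.  0.] [-0.167 -0.63  -0.631]
2.65 16.0667 [-0.    -0.002 -0.001] [-0.078  0.342  0.045]
2.85 16.6 [-0.    -0.002 -0.   ] [ 0.739 -1.085 -0.202]
```

View pics/c4.png

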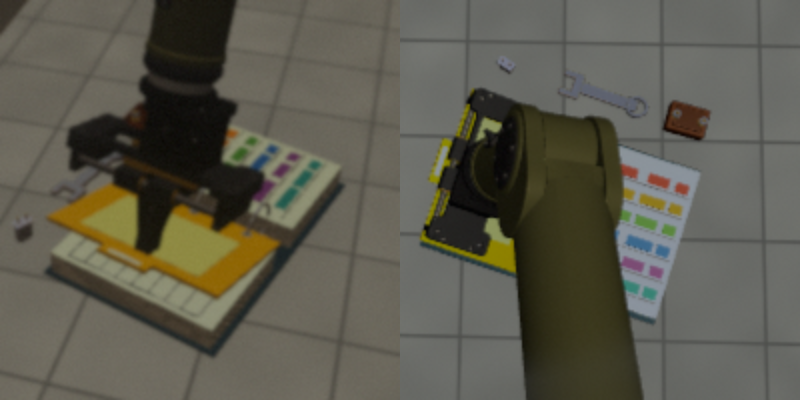

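The divider is now over on the left-hand side, with the fingertips on its back, and nothing else has moved. Next I'll press it down in small steps, stopping on force.

```bash
python3 - <<'E'
from plan import *
np.set_printoptions(precision=3,suppress=True)
for th in (3.0,3.1,np.pi):
    p,a=tcp(th); r.move_straight(p,ori(a,1),max_speed=.05)
    s=r.sense();print(th,s["time_s"],s["eef_pos"],s["eef_pos"]-p,s["force"])
for i in range(6):
    f=np.mean([r.sense()["force"][2] if not r.hold(.03) else 0 for _ in range(4)])
    print(round(f,2))
    if f>6: break
    p=p-[0,0,.0015]; r.move_straight(p,ori(0,1),max_speed=.02)
r.hold(.3);s=r.sense();print(s["time_s"],s["eef_pos"],s["force"])
E
```

```text
3.0 17.3667 [0.602 0.186 0.059] [ 0.    -0.001  0.   ] [ 0.582  0.441 -0.072]
3.1 17.825 [0.602 0.188 0.043] [-0. -0.  0.] [-0.168  0.114 -0.056]
3.141592653589793 18.1 [0.603 0.188 0.037] [ 0.001 -0.001  0.   ] [-0.282 -1.481  1.498]
1.75
9.65
18.9167 [0.603 0.188 0.037] [-2.256 -0.769 10.131]
```

It's pressed flat: the tip is at z = 0.037 with about 10 N down. I'll back off straight up and check.

```bash
python3 - <<'E'
from plan import *
np.set_printoptions(precision=3,suppress=True)
p=r.sense()["eef_pos"]
r.move_straight(p+[0,0,.02],max_speed=.04)
r.move_straight(p+[0,0,.2],max_speed=.15)
r.move_straight(np.array([0.35,.35,.25]),max_speed=.2)
s=r.sense();print(s["time_s"],s["eef_pos"],s["force"])
for n in("side","top"): cv2.imwrite(f"pics/{n}5.png",r.read_camera(n)[:,:,::-1])
a=cv2.imread("pics/side5.png");b=cv2.imread("pics/top5.png")
cv2.imwrite("pics/c5.png",np.hstack([cv2.resize(a[60:260,180:380],(400,400)),cv2.resize(b[100:300,215:415],(400,400))]))
x=a[90:240,170:370];cv2.imwrite("pics/side5z.png",cv2.resize(x,None,fx=4,fy=4,interpolation=cv2.INTER_CUBIC))
x=b[115:275,215:395];cv2.imwrite("pics/top5z.png",cv2.resize(x,None,fx=4,fy=4,interpolation=cv2.INTER_CUBIC))
E
```

```text
22.6083 [0.351 0.349 0.25 ] [ 0.703 -0.058  0.146]
```

View pics/side5z.png

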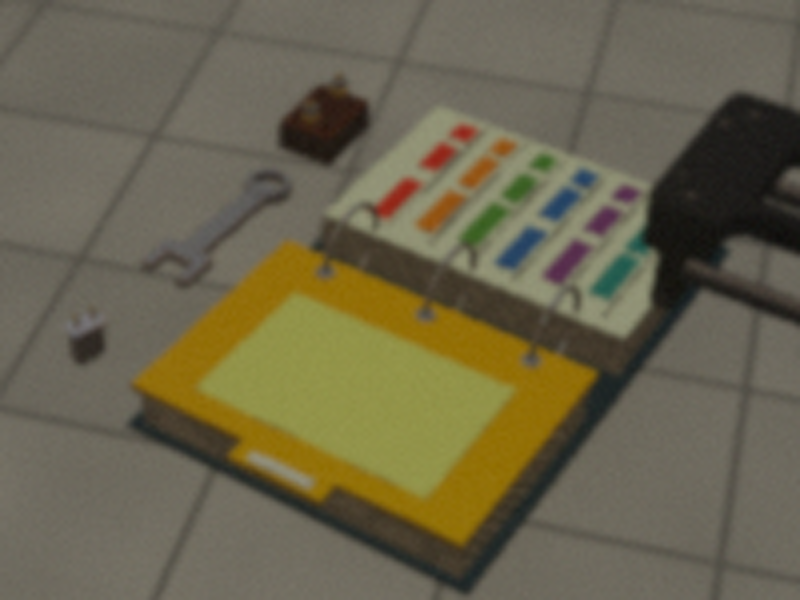

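View pics/top5z.png

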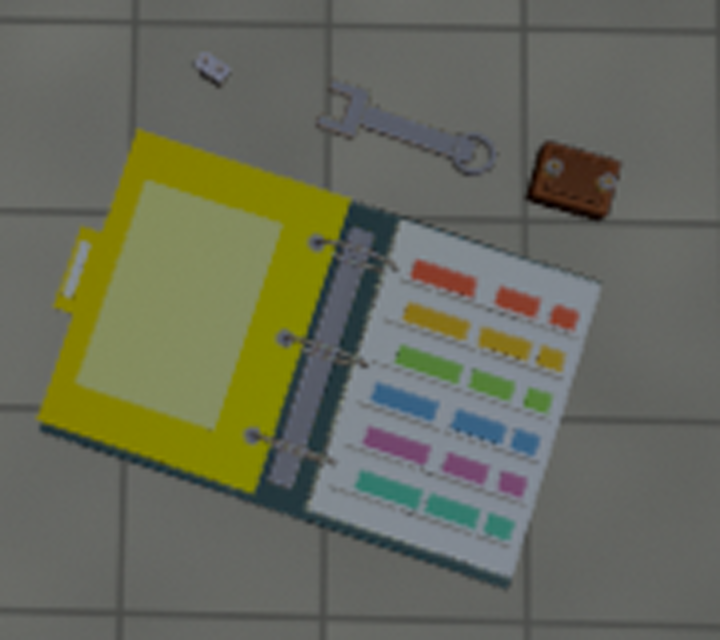

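The divider lies flat on the left page and the chart shows; the binder and bystanders are at the same pixels as before. I'll check the tab height by triangulation, then hand in.

```bash
python3 - <<'E'
from plan import *
np.set_printoptions(precision=4,suppress=True)
T=lambda u,v:(215+(u+.5)/4-.5,115+(v+.5)/4-.5)
S=lambda u,v:(170+(u+.5)/4-.5,90+(v+.5)/4-.5)
for k,t,s in (("tab far",(80,227),(230,457)),("tab near",(55,307),(322,500)),("outer far",(138,130),(131,385)),("outer near",(38,425),(465,545)),("inner far",(352,200),(290,238)),("inner near",(255,492),(598,372))):
    p=tri(T(*t),S(*s)); print(k,p,"binder y",(p-O)@yb)
a=cv2.imread("pics/top0.png").astype(int);b=cv2.imread("pics/top5.png").astype(int)
for nm,(x,y,w,h) in dict(bar=(135,130,30,100),obj=(255,120,120,52)).items():
    print(nm,(abs(a-b).max(2)[y:y+h,x:x+w]>40).sum())
print("binder edge near-left corner row/col same px in both views by eye")
E
```

```text
tab far [0.6492 0.2083 0.0347] binder y 0.18722109440061083
tab near [0.5932 0.2239 0.0342] binder y 0.1860184837850966
outer far [0.7195 0.17   0.0338] binder y 0.1708258930775245
outer near [0.5131 0.233  0.0342] binder y 0.17164307767695122
inner far [0.6717 0.0203 0.0356] binder y 0.013674301771340451
inner near [0.4697 0.084  0.0337] binder y 0.01645805822429516
bar 0
obj 580
binder edge near-left corner row/col same px in both views by eye
```

```bash
python3 -c "
from bench import r
print(r.sense()['time_s']);print(r.hand_in())"
```

```text
22.7083
the job is handed in; nothing more can be done
None
```

The divider now lies flat on the left-hand page and the chart shows. I handed the job in at 22.7 s of the 48 s; no verdict was reported.

**What I did:** I slid the closed fingers, tilted 50°, under the tab and pushed the divider up and over the rings. I touched only its back face and kept the tip to 0.08 m/s or less. I then pressed it down with about 10 N and backed off clear.

**Last checks:**
- **Divider:** triangulated heights of the tab and the board's corners came out level, at 34–36 mm. That is 1–3 mm below the expected 37 mm, within calibration and corner-picking error. The pressing fingertip stopped at z = 0.037, exactly the flat height.
- **Binder, capacitor, crystal holder and spanner:** by eye, they were at the same pixels before and after.
- **Copper bar:** no pixel in its area changed noticeably.
- **Failed check:** the automatic pixel comparison for the capacitor, crystal holder and spanner showed nothing useful, because its window (580 changed pixels) also took in part of the binder. I relied on the by-eye comparison for those.

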